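# Turn the cup carousel until the yellow-banded mug is at the front

## Robot

A 6-joint arm with a two-finger parallel gripper is mounted at the origin on the work surface. World frame = base frame: x ahead of the robot, y to its left, z up, the work surface at z = 0. Lengths are in m, angles in degrees, forces in N, time in s.
With the tool pointing down it reaches from about 0.4 to 0.825 m from the base axis. Payload 7 kg.
Tool frame: the origin (TCP) lies on the centre line of the jaws, within the pads' length; the fingertips stand 8 mm ahead of it and the grasp point (between the pads) lies 11 mm behind it; z points along the fingers, y is the line along which they close (so a half turn about z gives the same grasp; the last joint's range is limited). The gripper opens to 88 mm and grips with 3 to 60 N. Pads are 19 mm wide; open, the fingers measure 130 mm over their backs; the gripper's body (78 mm by 193 mm) begins 47 mm behind the grasp point.
Start: joints at [-47.722, 20.546, 0.682, 0, -70.136, -16.507], TCP at [0.293, -0.608, 0.235] pointing down, gripper open.
Joint ranges: [-176.03, 176.03], [-82.01, 121.73], [-58.28, 71.71], [-173.87, 95.51], [-174.79, -0.11], [-173.66, 173.66]. Speed limits (degrees/s): [136.94, 136.94, 172.46, 180, 180, 180].

## Interface

Orientations are given as [roll, pitch, yaw] about the fixed x, y, z axes, in that order (R = Rz(yaw) Ry(pitch) Rx(roll)).
In Python, from plant import ctrl, vision gives the robot as it stands. The module is installed in compiled form; this text tells all that it offers.
- The arm moves only by the tool move_arm, never from a script. Its argument "moves" is one flat list of numbers, 7 for each row, row after row: the finger opening in cm, from 0 to 8.76, then the shift along the tool's x, y, z in cm, then the turn, a rotation vector about the tool's x, y, z in rad. A call has 1 to 8 rows; each row shifts and turns the commanded pose from where the row before left it, along the tool's axes as they then stand; what a row does not reach is not made up. A row lasts 1/10 s, in which the tool goes at most 50 mm and 8.59 degrees, less where a joint would pass 70% of its speed; a pose out of reach is approached as far as the arm can. A call with a gripper value outside its range is refused whole. The fingers move at their own pace and stop on an object; the grip force is fixed at half the most. Time passes only in rows, so rows that do not move let the fingers close. It gives the time, the measured TCP pose, the force, the opening and the grip force at its end, in the units of the state.
- ctrl.get_obs(): the state, without advancing time (a new reading comes with each control period).
- vision.snapshot(name): name is "scene" or "top" or "wrist"; returns (picture, depth): 480x640x3 uint8, red, green, blue; 480x640 float32, m along the optical axis (not along the pixel's ray), 0 where there is no reading.
- vision.camera_model(name): a dict with "vertical_fov" (degrees; the focal length in pixels is half the picture's height over the tangent of half this angle, whatever the lens; pixels are square), "cx", "cy" (the principal point, pixels), "cam_to_world" (4x4, takes a point from camera to world coordinates). Camera axes: x right, y down, z forward; pixel columns grow to the right and rows downward; lengths in m; the calibration is good to about 2 mm. A picture is of the moment at which its call begins: read the wrist's pose just before it. camera_model takes no time and is no camera call; for the wrist camera it gives the pose at the moment of the call.
- ctrl.close_job(): hands the job in; it is judged then, once.
The state is a dict: "clock": time; "joint_pos": joint angles; "qvel": joint speeds; "tau": joint torques, N m; "tool_pos": TCP position; "orientation": TCP orientation; "force": force on the tool from outside, world axes, zero at the start; "moment": the same for the moment, N m; "opening": finger opening in m; "gripper_force": force on a finger pad.
Only numpy, scipy, OpenCV 4.12 (cv2) and the standard library are available. Lean on these libraries where they do the work, as an engineer would, in place of code of your own. Each camera call takes 0.05 s, during which the arm holds its last target. There are 200 camera calls.

## Task

Turn the cup carousel by pushing its rim, or the wooden pegs standing on the rim, until the mug with the yellow band stands at the front, lined up with the red tongue that sticks out of the carousel's foot. Do not touch or lift the cups - they ride round in their seats - and leave everything else on the counter where it is. Then take the hand away.

Things in the scene. Friction and masses are not known exactly. Their poses are not given: they have to be found in the camera images.
- carousel_base: Fixed dark foot under the turntable, 200 mm across, 14 mm high, with a flat red tongue (34 mm wide, 10 mm high) reaching 210 mm from the axis: its last 75 mm shows beyond the turntable. Origin on the turning axis at counter level, z up; -x points along the middle of the tongue, to the front (roughly towards the robot).
- carousel: Pale wooden turntable, 270 mm across, top 30 mm above the counter. Turns without end either way against light friction (1 to 2 N at a peg); stays where left. Origin on the axis at counter level, z up, axes turn with it. Six pegs on the rim at 30, 90, 150, 210, 270, 330 degrees from +x (counter-clockwise from above). Cup seats 62 mm from the axis: mug at 180, others at 60 and -60 degrees.
- peg_a (a point): Centre of the top of the peg at 150 degrees. All six pegs are alike: upright dark wood on the turntable's rim, 18 mm thick, 122 mm from the axis, 60 degrees apart, tops 85 mm above the counter (55 mm above the turntable).
- mug_mid (a point): Centre, half-way up, of the white mug with a yellow band and yellow handle: 64 mm across, 75 mm high (mouth 105 mm above the counter), loose in its 6 mm high ring seat with 2 to 4 mm of play. The one to bring to the front.
- tumbler_mid (a point): Centre, half-way up, of the amber glass tumbler on the carousel: 64 mm across, 75 mm high, loose in its seat.
- blue_cup_mid (a point): Centre, half-way up, of the blue cup without handle on the carousel: 64 mm across, 75 mm high, loose in its seat.
- saucepan: Steel saucepan, 160 mm across, 85 mm high, with a long brass handle along its -y axis; origin under its centre. Not to be moved.
- glass_bowl: Green glass bowl, 120 mm across, 50 mm high; origin under its centre. Not to be moved.
- soap: Green bottle with a white cap, 60 mm across, 150 mm high; origin under its centre. Not to be moved.
- white_bowl: White bowl, 120 mm across, 50 mm high; origin under its centre. Not to be moved.
- spoon: Steel spoon lying along its x axis on the dark red cutting board. Not to be moved.
- sponge: Yellow scouring sponge, 90 x 60 x 30 mm; origin under its centre. Not to be moved.
- mug: The yellow-banded mug (handle along its own y axis), origin under its centre, z up through its mouth.
- tumbler: The amber tumbler, origin under its centre, z up through its mouth.
- blue_cup: The blue cup, origin under its centre, z up through its mouth.

How it is judged (in metres and radians):
At the end, for the whole second after the job is handed in: The mug's centre lies within 11 mm (about 10 degrees) of the red tongue's centre line, on the tongue's side of the axis; all three cups stand upright in their seats and the carousel is at rest (y of mug_mid in the frame of carousel_base between -0.011 and 0.011 m and x of mug_mid in the frame of carousel_base between -0.074 and -0.05 m and height (world z) of mug_mid between 0.06 and 0.075 m and height (world z) of tumbler_mid between 0.06 and 0.075 m and height (world z) of blue_cup_mid between 0.06 and 0.075 m and angle between each of mug_mid, tumbler_mid, blue_cup_mid's own z axis and vertical below 0.12 rad and horizontal distance between each of mug_mid, tumbler_mid, blue_cup_mid and carousel below 0.075 m and angular speed of carousel below 0.05 rad/s); the robot touches nothing.
It fails at once if the robot touches a cup (over 1 N) (contact force between any of the fingers, the arm and mug above 1 N or contact force between any of the fingers, the arm and tumbler above 1 N or contact force between any of the fingers, the arm and blue_cup above 1 N).
It fails at once if a cup is lifted, tipped over or comes off the carousel (height (world z) of any of mug_mid, tumbler_mid, blue_cup_mid above 0.085 m or angle between any of mug_mid, tumbler_mid, blue_cup_mid's own z axis and vertical above 0.35 rad or horizontal distance between any of mug_mid, tumbler_mid, blue_cup_mid and carousel above 0.09 m).
It fails at once if something else on the counter is moved by more than 25 mm (distance of any of saucepan, glass_bowl, soap, white_bowl, spoon, sponge from where it was at the start of the episode above 0.025 m).
It also fails if it takes over 72 s, if anything falls off the work surface, if the arm or the gripper's body presses on something with over 40 N, if the wrist force passes 120 N, or if a joint passes its speed limit or range.

## Working session

There is one attempt and no reset: what is moved stays moved. The work goes in short steps, Python scripts to look and compute and a tool call to move; the robot and the scene stay as the last step left them, time stands still between calls to the robot, and variables do not carry over. Pictures are saved under pics/ and viewed, at most 10 in all, crops included, and the job is handed in when it is done.

Besides the shell and the picture viewer there is one more tool, called after "Call:" as name(argument=value, ...) on one line, values as JSON. move_arm: Moves the arm, as the interface text tells. Its arguments: {"type":"object","properties":{"moves":{"type":"array"}},"required":["moves"]}

```bash
mkdir -p pics; python3 - <<'E'
from plant import ctrl, vision
import cv2,numpy as np
o=ctrl.get_obs();print(o)
for n in("scene","top"):
    p,d=vision.snapshot(n);np.savez(n+".npz",p=p,d=d)
    cv2.imwrite(f"pics/{n}0.png",p[:,:,::-1]);m=vision.camera_model(n);print(n,m)
E
```

```text
{'clock': 0.0, 'joint_pos': array([-4.77228685e+01,  2.05930342e+01,  6.31693574e-01, -1.93236810e-02,
       -7.01351497e+01, -1.65053258e+01]), 'qvel': array([-0.02685528, -0.13887482,  0.00165569, -0.00241592, -0.07437886,
        0.02240095]), 'tau': array([ 6.34924309e-04, -5.82719564e+01,  2.93068618e+01,  6.99757889e+00,
        6.84404396e-03, -1.67775456e-04]), 'tool_pos': array([ 0.2932221 , -0.60744324,  0.23359133]), 'orientation': array([ 1.79902325e+02, -9.99926193e-03, -1.54234767e+02]), 'force': array([-0.01294818,  0.27845559,  0.2311113 ]), 'moment': array([-0.02432201,  0.01643072,  0.0317519 ]), 'gripper_force': 0.0, 'opening': 0.08772442891856258}
scene {'vertical_fov': 42.046601937673955, 'cx': 313.63135779576857, 'cy': 249.3503397978313, 'cam_to_world': array([[ 0.7124894 ,  0.60244337, -0.35975108,  1.01924821],
       [ 0.70156222, -0.60210924,  0.38114945, -0.50653458],
       [ 0.01301151, -0.52395271, -0.85164797,  1.28777644],
       [ 0.        ,  0.        ,  0.        ,  1.        ]])}
top {'vertical_fov': 42.0420522990398, 'cx': 325.3418471665171, 'cy': 241.3243131398822, 'cam_to_world': array([[-1.21259510e-02, -9.92775205e-01,  1.19374845e-01,
         3.50291782e-01],
       [-9.99926387e-01,  1.19882601e-02, -1.87150822e-03,
         1.45966550e-02],
       [ 4.26890271e-04, -1.19388751e-01, -9.92847493e-01,
         1.64670854e+00],
       [ 0.00000000e+00,  0.00000000e+00,  0.00000000e+00,
         1.00000000e+00]])}
```

View pics/top0.png

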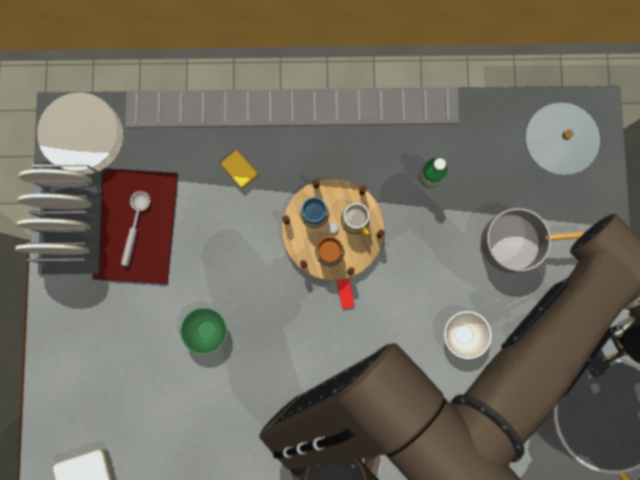

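View pics/scene0.png

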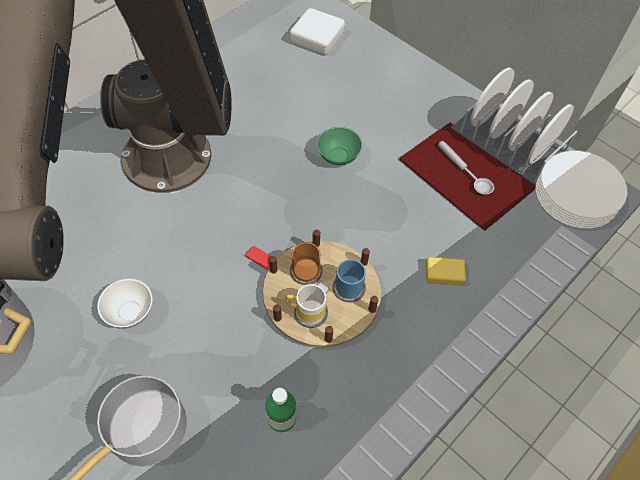

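The top view shows the carousel at about (333,229) and the tongue at (346,293). The mug is at (356,217), the blue cup at (314,211), the tumbler at (330,250), and there are six pegs on the rim. The mug has to go clockwise by about 105°. The scene view agrees with this.

```bash
cat > h.py <<'E'
from plant import ctrl, vision
import cv2,numpy as np
def ray(n,uv,z,m=None):
    m=m or vision.camera_model(n);f=240/np.tan(np.radians(m["vertical_fov"]/2))
    T=m["cam_to_world"];uv=np.atleast_2d(uv)
    d=np.c_[(uv[:,0]-m["cx"])/f,(uv[:,1]-m["cy"])/f,np.ones(len(uv))]@T[:3,:3].T
    return T[:3,3]+d*((z-T[2,3])/d[:,2])[:,None]
def blobs(mask,amin):
    n,l,s,c=cv2.connectedComponentsWithStats(mask.astype(np.uint8))
    return [(c[i],s[i,4]) for i in range(1,n) if s[i,4]>=amin]
def measure(p,box=(265,160,410,320)):
    x0,y0,x1,y1=box;roi=np.zeros(p.shape[:2],bool);roi[y0:y1,x0:x1]=1
    h=cv2.cvtColor(p,cv2.COLOR_RGB2HSV).astype(int);H,S,V=h[...,0],h[...,1],h[...,2]
    peg=[ (ray("top",c,0.07)[0,:2],a) for c,a in blobs(roi&(V<75)&((H<15)|(H>165))&(S>60),12)]
    P=np.array([q for q,a in peg])
    red=roi&((H<4)|(H>176))&(S>200)&(V>130)
    vs,us=np.nonzero(red);R=ray("top",np.c_[us,vs],0.01)[:,:2]
    return peg,P,R
E
python3 - <<'E'
from h import *
p=np.load("top.npz")["p"];peg,P,R=measure(p)
for q in peg:print(q)
from scipy.optimize import least_squares
P=np.array([q for q,a in peg])
s=least_squares(lambda c:np.hypot(*(P-c).T)-.122,P.mean(0),loss="soft_l1",f_scale=.003);c=s.x
print("centre",c,s.fun*1e3)
print("peg ang",np.degrees(np.arctan2(*(P-c).T[::-1])))
print("red",len(R),R.mean(0),R.min(0),R.max(0),"ang",np.degrees(np.arctan2(*(R.mean(0)-c)[::-1])),np.hypot(*(R.mean(0)-c)))
for n,uv in(("mug",(356,217)),("blue",(314,211)),("tum",(330,250))):
    q=ray("top",uv,.1)[0,:2]-c;print(n,np.hypot(*q),np.degrees(np.arctan2(q[1],q[0])))
E
```

```text
(array([0.68598455, 0.03426458]), np.int32(13))
centre [0.77225158 0.12053161] [-3.82776173e-06]
peg ang [-135.]
red 256 [ 0.41093901 -0.03867617] [ 0.37657915 -0.05601497] [ 0.44446667 -0.02033757] ang -156.21992281086963 0.39483400542211233
mug 0.25605195364094907 -133.27475444110615
blue 0.17860909876566375 -152.9143538709362
tum 0.28452078714078793 -155.0128620809927
```

```bash
python3 - <<'E'
from h import *
p=np.load("top.npz")["p"];h=cv2.cvtColor(p,cv2.COLOR_RGB2HSV)
for u,v in((317,183),(362,190),(381,233),(351,271),(304,264),(286,219)):
    w=h[v-3:v+4,u-3:u+4].reshape(-1,3);print(w[np.argsort(w[:,2])[[0,5,10,18]]].tolist())
cv2.imwrite("pics/crop.png",cv2.resize(p[160:320,265:410,::-1],None,fx=3.7,fy=3.7,interpolation=cv2.INTER_CUBIC))
E
```

```text
[[12, 163, 39], [12, 150, 51], [15, 133, 69], [11, 161, 87]]
[[12, 152, 42], [14, 136, 58], [10, 165, 71], [11, 161, 90]]
[[12, 159, 45], [12, 160, 67], [11, 159, 82], [11, 106, 89]]
[[11, 151, 71], [14, 140, 80], [11, 161, 84], [12, 156, 93]]
[[12, 150, 63], [11, 161, 73], [12, 151, 81], [11, 158, 92]]
[[12, 156, 49], [13, 141, 65], [14, 130, 86], [16, 122, 96]]
```

View pics/crop.png

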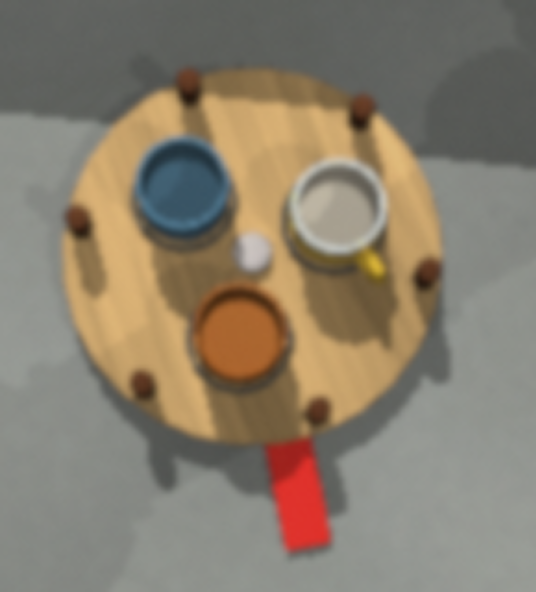

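The crop shows all six pegs. The handle points clockwise and stays well inside the rim. I'll straddle the peg on the right, at full-picture (381,233), and walk it round clockwise.

```bash
sed -i 's/(V<75)&((H<15)|(H>165))&(S>60),12/(V<100)\&(H>5)\&(H<18)\&(S>115),12/; s/ray("top",c,0.07)/ray("top",c,0.075)/' h.py
cat >> h.py <<'E'
from scipy.optimize import least_squares
def report(p,uvs=()):
    peg,P,R=measure(p);print([(q.round(3).tolist(),int(a)) for q,a in peg])
    c=least_squares(lambda c:np.hypot(*(P-c).T)-.122,P.mean(0),loss="soft_l1",f_scale=.003).x
    ang=lambda q:np.degrees(np.arctan2(*(q-c).T[::-1]))
    print("centre",c.round(4),"r",np.hypot(*(P-c).T).round(4),"pegs",ang(P).round(1))
    v=R.mean(0);w,V=np.linalg.eigh(np.cov(R.T));print("red",ang(v),np.hypot(*(v-c)),"axis",np.degrees(np.arctan2(V[1,1],V[0,1])))
    for uv in uvs:
        q=ray("top",uv,.105)[0,:2];print("cup",np.hypot(*(q-c)),ang(q))
E
python3 - <<'E'
from h import *
report(np.load("top.npz")["p"],[(265+338/3.7,160+206/3.7),(265+182/3.7,160+187/3.7),(265+240/3.7,160+334/3.7)])
E
```

```text
[([0.687, 0.034], 42), ([0.668, -0.084], 38), ([0.593, 0.111], 25), ([0.554, -0.126], 33), ([0.542, 0.001], 46), ([0.489, -0.002], 27), ([0.481, 0.068], 27), ([0.461, -0.05], 25)]
centre [ 0.5772 -0.0083] r [0.1178 0.118  0.1205 0.1202 0.0366 0.0883 0.123  0.1233] pegs [  21.1  -39.7   82.4 -100.9  165.5  176.   141.7 -160.1]
red -169.6444466403111 0.16900344008321452 axis -169.09768164765825
cup 0.06231729400467589 -69.2485452922482
cup 0.05936863544762517 52.24572347289109
cup 0.06466321875126733 171.97006729417063
```

Call:
move_arm(moves=[5, 0, 0, 0, 0, 0, -0.135, 5, 0, 0, 0, 0, 0, -0.135, 5, 0, 0, 0, 0, 0, -0.135, 5, 0, 0, 0, 0, 0, -0.135, 5, 0, 0, 0, 0, 0, -0.135, 5, 0, 0, 0, 0, 0, -0.135, 5, 0, 0, 0, 0, 0, -0.135, 5, 0, 0, 0, 0, 0, 0])

```text
clock: 0.9
tool_pos: [0.2934, -0.6076, 0.2341]
orientation: [180.0, 0.0, -100.0]
force: [0.3, -0.1, 0.3]
opening: 0.0499
gripper_force: 0.0
```

Call:
move_arm(moves=[5, -4.2, -1.4, 0, 0, 0, 0, 5, -4.2, -1.4, 0, 0, 0, 0, 5, -4.2, -1.4, 0, 0, 0, 0, 5, -4.2, -1.4, 0, 0, 0, 0, 5, -4.2, -1.4, 0, 0, 0, 0, 5, -4.2, -1.4, 0, 0, 0, 0, 5, -4.2, -1.4, 0, 0, 0, 0, 5, -4.2, -1.4, 0, 0, 0, 0])

```text
clock: 1.7
tool_pos: [0.463, -0.2949, 0.2346]
orientation: [-180.0, 0.0, -100.4]
force: [1.4, -0.4, 0.6]
opening: 0.0499
gripper_force: 0.0
```

Call:
move_arm(moves=[5, -4.4, -1.5, 0, 0, 0, 0, 5, -4.4, -1.5, 0, 0, 0, 0, 5, -4.4, -1.5, 0, 0, 0, 0, 5, -4.2, -1.6, 0, 0, 0, 0, 5, 0, 0, 4, 0, 0, 0, 5, 0, 0, 4, 0, 0, 0, 5, 0, 0, 0, 0, 0, 0])

```text
clock: 2.4
tool_pos: [0.5494, -0.1353, 0.1494]
orientation: [179.4, -0.1, -100.3]
force: [-0.3, -0.3, 0.0]
opening: 0.0498
gripper_force: 0.0
```

```bash
python3 - <<'E'
from h import *
o=ctrl.get_obs();print(o["tool_pos"],o["orientation"])
m=vision.camera_model("wrist");print(m)
p,d=vision.snapshot("wrist");cv2.imwrite("pics/w1.png",p[:,:,::-1])
f=240/np.tan(np.radians(m["vertical_fov"]/2));T=m["cam_to_world"]
for q in((.555,-.128,.085),(.554,-.133,.085),(.576,-.008,.03)):
    c=T[:3,:3].T@(np.array(q)-T[:3,3]);print(q,m["cx"]+f*c[0]/c[2],m["cy"]+f*c[1]/c[2])
E
```

```text
[ 0.54944151 -0.1352675   0.14941452] [ 1.79447117e+02 -6.35854173e-02 -1.00302407e+02]
{'vertical_fov': 65.91715872483636, 'cx': 316.8395681177852, 'cy': 231.86683786339782, 'cam_to_world': array([[-0.98384577,  0.17590117,  0.03326073,  0.53897742],
       [ 0.17870923,  0.95413702,  0.24017819, -0.19882876],
       [ 0.01051233,  0.2422423 , -0.97015883,  0.29877617],
       [ 0.        ,  0.        ,  0.        ,  1.        ]])}
(0.555, -0.128, 0.085) 308.0304598437575 262.4957013884686
(0.554, -0.133, 0.085) 308.1312743237398 254.47989168492907
(0.576, -0.008, 0.03) 310.65017447538605 380.351598491716
```

View pics/w1.png

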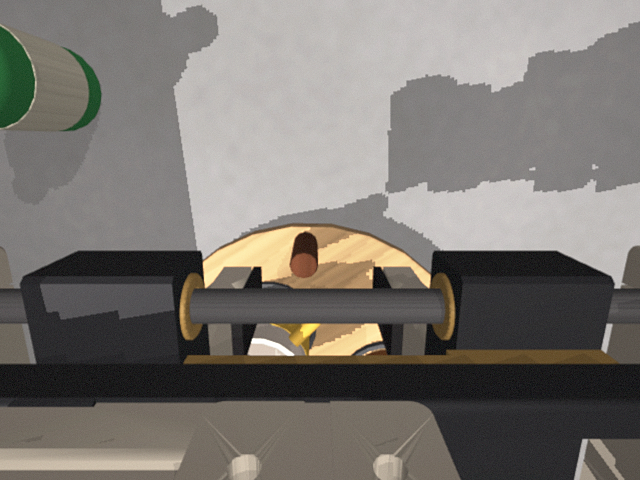

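The peg top is at (303,263), about 5 px from the prediction, or roughly 3 mm. I'll correct for that and go down around it.

Call:
move_arm(moves=[5, -0.4, -0.7, 0, 0, 0, 0, 5, 0, 0, 2.7, 0, 0, 0, 5, 0, 0, 2.7, 0, 0, 0, 5, 0, 0, 2.7, 0, 0, 0, 5, 0, 0, 0, 0, 0, 0])

```text
clock: 2.95
tool_pos: [0.5603, -0.1336, 0.0726]
orientation: [179.9, -0.0, -100.2]
force: [-0.4, -0.0, -0.1]
opening: 0.0498
gripper_force: 0.0
```

Call:
move_arm(moves=[2.6, 0, 0.3, 0, 0, 0, 0, 2.6, 0, 0.3, 0, 0, 0, 0, 2.6, -0.02, 0.4, 0, 0, 0, 0.03, 2.6, -0.02, 0.5, 0, 0, 0, 0.04, 2.6, -0.02, 0.63, 0, 0, 0, 0.05, 2.6, -0.02, 0.63, 0, 0, 0, 0.05, 2.6, -0.02, 0.63, 0, 0, 0, 0.05, 2.6, -0.02, 0.63, 0, 0, 0, 0.05])

```text
clock: 3.75
tool_pos: [0.5237, -0.1215, 0.0759]
orientation: [-179.8, 0.1, -115.7]
force: [0.7, -1.3, 0.4]
opening: 0.0257
gripper_force: 0.7
```

Call:
move_arm(moves=[2.6, -0.01, 0.63, 0.2, 0, 0, 0.05, 2.6, -0.01, 0.63, 0.2, 0, 0, 0.05, 2.6, -0.01, 0.63, 0.2, 0, 0, 0.05, 2.6, -0.02, 0.63, 0, 0, 0, 0.05, 2.6, -0.02, 0.63, 0, 0, 0, 0.05, 2.6, -0.02, 0.63, 0, 0, 0, 0.05, 2.6, -0.02, 0.63, 0, 0, 0, 0.05, 2.6, -0.02, 0.63, 0, 0, 0, 0.05])

```text
clock: 4.55
tool_pos: [0.4836, -0.0912, 0.0697]
orientation: [-179.9, 0.2, -138.6]
force: [-0.4, -0.6, 0.2]
opening: 0.0261
gripper_force: 0.7
```

Call:
move_arm(moves=[2.6, 0, 0.63, 0, 0, 0, 0.05, 2.6, 0, 0.63, 0, 0, 0, 0.05, 2.6, -0.01, 0.63, 0, 0, 0, 0.05, 2.6, -0.02, 0.63, 0, 0, 0, 0.05, 2.6, -0.02, 0.63, 0, 0, 0, 0.05, 2.6, -0.02, 0.63, 0, 0, 0, 0.05, 2.6, -0.02, 0.63, 0, 0, 0, 0.05, 2.6, -0.02, 0.63, 0, 0, 0, 0.05])

```text
clock: 5.35
tool_pos: [0.4583, -0.0478, 0.0696]
orientation: [-180.0, 0.2, -161.5]
force: [-0.3, -1.9, 0.0]
opening: 0.0262
gripper_force: 0.7
```

Call:
move_arm(moves=[2.6, 0, 0.63, 0, 0, 0, 0.05, 2.6, 0, 0.63, 0, 0, 0, 0.05, 2.6, -0.01, 0.63, 0, 0, 0, 0.05, 2.6, -0.02, 0.63, 0, 0, 0, 0.05, 2.6, -0.02, 0.63, 0, 0, 0, 0.05, 2.6, -0.02, 0.63, 0, 0, 0, 0.05, 2.6, -0.02, 0.63, 0, 0, 0, 0.05, 2.6, -0.02, 0.63, 0, 0, 0, 0.05])

```text
clock: 6.15
tool_pos: [0.4517, 0.002, 0.0694]
orientation: [179.9, 0.2, 175.6]
force: [-0.2, -1.5, 0.9]
opening: 0.0258
gripper_force: 0.7
```

Call:
move_arm(moves=[2.6, 0, 0.63, 0, 0, 0, 0.05, 2.6, 0, 0.63, 0, 0, 0, 0.05, 2.6, -0.01, 0.5, 0, 0, 0, 0.04, 2.6, -0.02, 0.4, 0, 0, 0, 0.03, 2.6, -0.02, 0.2, 0, 0, 0, 0.02, 2.6, 0, 0, 0, 0, 0, 0])

```text
clock: 6.75
tool_pos: [0.4556, 0.0252, 0.0688]
orientation: [179.9, 0.1, 164.8]
force: [1.0, -0.0, -0.2]
opening: 0.0261
gripper_force: 0.0
```

```bash
python3 - <<'E'
from h import *
print(ctrl.get_obs()["tool_pos"],ctrl.get_obs()["orientation"])
p,d=vision.snapshot("top");cv2.imwrite("pics/t2.png",p[:,:,::-1])
p,d=vision.snapshot("scene");cv2.imwrite("pics/s2.png",cv2.resize(p[200:400,200:440,::-1],None,fx=3,fy=3))
E
```

```text
[0.45564889 0.02521852 0.06876285] [1.79903663e+02 1.13692889e-01 1.64806343e+02]
```

View pics/s2.png

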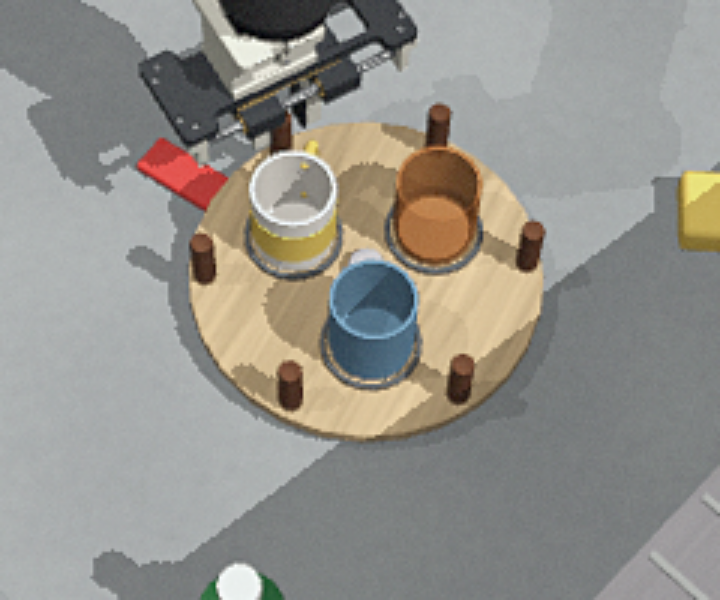

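The mug is now near the tongue. Pegs are visible in this crop at (204,240), (291,368), (461,362), (532,228) and (438,112). I'll work out the angle that is left.

```bash
python3 - <<'E'
from h import *
c=np.array([.576,-.008])
U=np.array([(204,240),(291,368),(461,362),(532,228),(438,112)])/3+200
P=ray("scene",U,.085)[:,:2];print("c fit",least_squares(lambda c:np.hypot(*(P-c).T)-.122,c).x)
print(np.hypot(*(P-c).T),np.degrees(np.arctan2(*(P-c).T[::-1])))
q=ray("scene",np.array([(293,187)])/3+200,.105)[0,:2]-c;print("mug",np.hypot(*q),np.degrees(np.arctan2(q[1],q[0])))
t=ray("scene",np.array([(153,156)])/3+200,.01)[0,:2]-c;print("tongue end",np.hypot(*t),np.degrees(np.arctan2(t[1],t[0])))
E
```

```text
c fit [ 0.57731434 -0.00711645]
[0.11851768 0.12043202 0.12221304 0.12245525 0.12045691] [-132.58857629  -71.74516397  -12.53883211   47.31002949  106.93257392]
mug 0.06036743664152131 -162.82882416399855
tongue end 0.2008589579199009 -169.09849220009647
```

Call:
move_arm(moves=[2.6, -0.01, 0.3, 0, 0, 0, 0.024, 2.6, -0.01, 0.45, 0, 0, 0, 0.036, 2.6, -0.01, 0.45, 0, 0, 0, 0.036, 2.6, -0.01, 0.3, 0, 0, 0, 0.024, 2.6, 0, 0, 0, 0, 0, 0, 2.6, 0, 0, 0, 0, 0, 0])

```text
clock: 7.45
tool_pos: [0.4599, 0.039, 0.0675]
orientation: [180.0, 0.0, 158.0]
force: [0.4, 0.7, -0.1]
opening: 0.026
gripper_force: 0.0
```

```bash
python3 - <<'E'
from h import *
print(ctrl.get_obs()["tool_pos"],ctrl.get_obs()["orientation"],ctrl.get_obs()["force"])
E
```

```text
[0.45989258 0.03900258 0.06754898] [1.79986884e+02 6.44103947e-03 1.57965836e+02] [ 0.36829541  0.71424774 -0.05707867]
```

Call:
move_arm(moves=[3.6, 0, 0, 0, 0, 0, 0, 3.6, 0, 0, 0, 0, 0, 0, 3.6, 0, 0, -2, 0, 0, 0, 3.6, 0, 0, -4, 0, 0, 0, 3.6, 0, 0, -4, 0, 0, 0, 3.6, 0, 0, -4, 0, 0, 0, 3.6, 0, 0, -4, 0, 0, 0, 3.6, 0, 0, 0, 0, 0, 0])

```text
clock: 8.25
tool_pos: [0.4625, 0.0396, 0.2532]
orientation: [179.6, 0.4, 158.0]
force: [-0.8, -0.4, -0.4]
opening: 0.0357
gripper_force: 0.0
```

```bash
python3 - <<'E'
from h import *
print(ctrl.get_obs()["tool_pos"])
p,d=vision.snapshot("scene");cv2.imwrite("pics/s3.png",cv2.resize(p[200:400,200:440,::-1],None,fx=3,fy=3))
E
```

```text
[0.46249719 0.03957002 0.25323559]
```

View pics/s3.png

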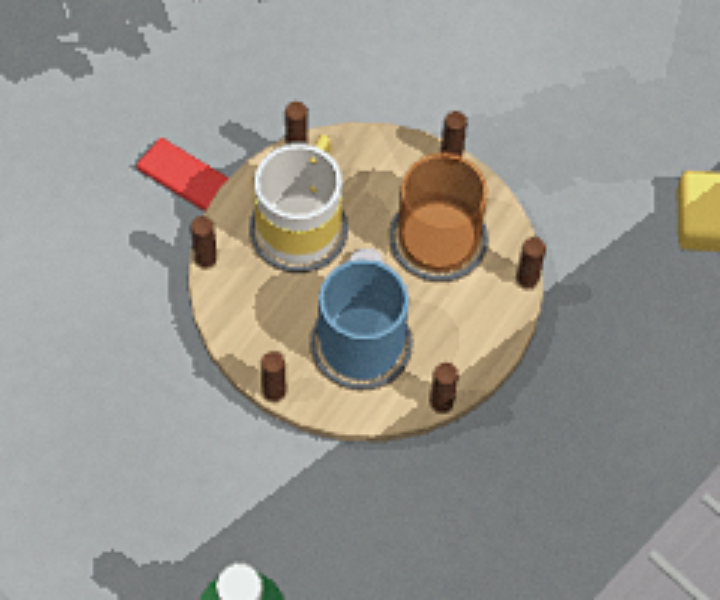

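The carousel is clear of the hand. Peg tops are at (204,223), (274,358), (446,370), (534,244), (455,119) and (297,108), and the mug's mouth is at (299,180).

```bash
python3 - <<'E'
from h import *
U=np.array([(204,223),(274,358),(446,370),(534,244),(455,119),(297,108)])/3+200
P=ray("scene",U,.085)[:,:2];c=least_squares(lambda c:np.hypot(*(P-c).T)-.122,[.576,-.008]).x
print(c,np.hypot(*(P-c).T),np.degrees(np.arctan2(*(P-c).T[::-1])))
q=ray("scene",np.array([(299,181)])/3+200,.105)[0,:2]-c;print("mug",np.hypot(*q),np.degrees(np.arctan2(q[1],q[0])))
p,d=vision.snapshot("scene")
h=cv2.cvtColor(p,cv2.COLOR_RGB2HSV);m=((h[...,0]<4)|(h[...,0]>176))&(h[...,1]>190)&(h[...,2]>110);m[:,:235]=0;m[:,285:]=0;m[:235]=0;m[285:]=0
v,u=np.nonzero(m);R=ray("scene",np.c_[u,v],.01)[:,:2];w,V=np.linalg.eigh(np.cov(R.T));t=R.mean(0)-c
print("tongue",len(R),np.hypot(*t),np.degrees(np.arctan2(t[1],t[0])),"axis",np.degrees(np.arctan2(V[1,1],V[0,1])))
E
```

```text
[ 0.57727069 -0.00660634] [0.12107881 0.12090518 0.12147999 0.12141855 0.12056526 0.12182754] [-139.34154612  -79.28608394  -19.18687285   40.9622135   100.93397341
  160.7115969 ]
mug 0.06076761414544797 -168.10915252715571
tongue 21 0.16760481565542867 -166.18301577329177 axis -146.5320530898408
```

The mug's seat is at −169.3° and the tongue is at −169.4°, so they are lined up. The hand is clear, so I'm handing the job in.

```bash
python3 -c "
from plant import ctrl
print(ctrl.close_job())"
```

```text
the job is handed in; nothing more can be done
None
```

I turned the carousel about 100° clockwise by one peg; the yellow-banded mug now stands within about 1° of the red tongue's centre line, the hand is clear, and the job is handed in (no verdict was shown).

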